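# Square up a rack post and check its corner

### The job

The post of the bottle-rack frame is only nipped up and leans in over its base rail. Take the try square, stand its stock on the rail and, using only the square, gently press the post upright until the square bears flush on both the rail and the post with no gap; keep it lightly pressed onto both for a good second, then stand the square back on the rubber mat. Do not lean hard on the frame or push the post past upright, do not push the post with the hand, and leave the other things where they are.

Things in the scene. Friction and masses are not known exactly. Their poses are not given: they have to be found in the camera images.
- frame: Base rail of the rack: a 40 x 40 mm aluminium tube fixed flat on the bench; a toggle clamp with a red handle, up to 136 mm high, holds its far end (x over 225 mm). Origin on the bench under the rail's centre line, at the nominal place of the post's near face; +x runs along the rail away from the post, z up. The rail spans x = -75 to 260 mm, y = -20 to 20 mm, its flat top is at z = 40 mm.
- corner (a point): Nominal inner corner: a point fixed on the rail, 40 mm above frame's origin (on the rail's top, mid width), axes as frame. It is only nominal: the saddle that carries the post sits in a slot, so the near face of the upright post truly stands anywhere from x = -10 to +10 mm of this point. That offset is not measured: find it by touch.
- post (a joint): Lean of the post, rad: 0 = upright (square to the rail), positive = leaning over the rail to the frame's +x (starts 0.06 to 0.12), negative = past upright. A 40 x 40 mm aluminium tube, its top 157 mm above the rail, in a steel saddle; the pivot bolt lies 20 mm above the rail, 20 mm behind the near face. It turns against about 0.22 N m of dry friction (2 N on the blade's top) and stays where left.
- square: Try square, about 0.28 kg, standing: a blue stock 125 mm long (x), 20 mm thick (y), 30 mm deep (z), lying flat; at one end a steel blade 25 mm wide (x), 3 mm thick (y), rising to 130 mm above the stock's underside. Origin: outer corner, at the underside, mid thickness. Stock along +x from 0 to 125 mm, blade along +z with its outer edge at x = 0. Working faces: underside (z = 0) and outer edge (x = 0).
- stock_grip (a point): Point on the square's stock to take it by: mid thickness, half-way up the 30 mm deep stock (15 mm above its underside), 90 mm from the outer edge of the blade; axes as square. Grip across the 20 mm thickness; from there a gripper clears the blade. The square slides on the rail and post with a friction of about 0.25.
- mat: Black rubber tool mat, 280 (x) x 220 (y) x 4 mm, fixed on the bench, on which the square stands at the start and a spanner lies along its +y edge. Origin at the centre of its underside.
- spanner: Steel spanner, 160 mm long, lying along x of the mat on its +y side; origin under its centre.
- spare_post: Loose aluminium tube with black end caps, 150 x 40 x 40 mm, lying on the bench beside the rail; origin under its centre.
- jar: Amber jar with black lid, 72 mm across, 70 mm tall, on the far side; origin under its centre.
- tub: Clear plastic open tub, 120 x 160 x 70 mm, on the far side; origin under its centre.
- beaker: Orange beaker, 72 mm across, 110 mm tall, on the far side; origin under its centre.
- glove_box: Green glove box, 120 x 240 x 70 mm, on the far side; origin under its centre.
Not all that is in view belongs to the job. Leave any red look-alike of the part that bears post alone. Of the things that look like the square, the larger one is meant.

How it is judged:
By the outcome, as a careful person would: the job done as asked, in the order asked, and still so for the second after the job is handed in, with the robot touching nothing.
It also fails if it takes over 70 s, if anything falls off the work surface, if the arm or the gripper's body presses on something with over 40 N, if the wrist force passes 120 N, or if a joint passes its speed limit or range.

### The arm

A 7-joint arm with a two-finger parallel gripper is mounted at the origin on the work surface. World frame = base frame: x ahead of the robot, y to its left, z up, the work surface at z = 0. Lengths are in m, angles in degrees, forces in N, time in s.
With the tool pointing down it reaches from about 0.425 to 0.875 m from the base axis. Payload 4.7 kg.
Tool frame: the origin (TCP) lies between the finger pads; the fingertips stand 8 mm ahead of it and the grasp point (between the pads) lies 11 mm behind it; z points along the fingers, y is the line along which they close (so a half turn about z gives the same grasp; the last joint's range is limited). The gripper opens to 87 mm and grips with 3 to 60 N. Pads are 19 mm wide; open, the fingers measure 117 mm over their backs; the gripper's body (75 mm by 190 mm) begins 51 mm behind the grasp point.
Start: joints at [-74.02, 18.392, -4.016, 83.108, 1.295, 78.541, -3.26], TCP at [0.17, 0.627, 0.231] pointing down, gripper open.
Joint ranges: [-163.93, 163.93], [-17.29, 119.83], [-79.2, 71.16], [3.27, 140.29], [-89.18, 269.18], [5.43, 117.66], [-154.24, 154.24]. Speed limits (degrees/s): [147.25, 147.25, 180, 180, 180, 180, 180].

### API

Orientations are given as [roll, pitch, yaw] about the fixed x, y, z axes, in that order (R = Rz(yaw) Ry(pitch) Rx(roll)).
In Python, from cell import env, viewer gives the robot as it stands. The module is installed in compiled form; this text tells all that it offers.
- The arm moves only by the tool arm_command, never from a script. Its argument "series" is a list of rows, each a list of 2 entries, a list of its own where there are three numbers: the shift along the tool's x, y, z in mm, then the turn about the tool's z in rad. A call has exactly 5 rows; each row is the pose to reach, as a shift and turn from the pose commanded when the call began, along the tool's axes at that moment; what a row does not reach only later rows make up. A row lasts 1/10 s, in which the tool goes at most 50 mm and 8.59 degrees, less where a joint would pass 70% of its speed; a pose out of reach is approached as far as the arm can. A call with a gripper value outside its range is refused whole. "grip" is the gripper command: -1 is fully open, 1 is shut, values between are in proportion, set as the call begins (left out, the last holds). The fingers move at their own pace and stop on an object; "grip_force" is the grip in N (left out, the last holds). Time passes only in rows, so rows that repeat a pose let the fingers close, or fill a call up. It gives the time, the measured TCP pose, the force, the opening and the grip force at its end, in the units of the state.
- env.get_obs(): the state, without advancing time (a new reading comes with each control period).
- viewer.read_camera(name): name is "scene" or "side" or "wrist"; returns (picture, depth): 400x640x3 uint8, blue, green, red; 400x640 float32, m along the optical axis (not along the pixel's ray), 0 where there is no reading.
- viewer.calibration(name): a dict with "K" (3x3 intrinsics, pixels), "T" (4x4, takes a point from camera to world coordinates); the wrist camera has in their place "hand_eye" (4x4, takes a point from camera to tool coordinates, whose origin is the TCP and whose axes are the flange's). Camera axes: x right, y up, looking along -z (the intrinsics and any distortion apply to the point x, -y, -z); pixel columns grow to the right and rows downward; lengths in m; the calibration is good to about 2 mm. The wrist camera is an equidistant fisheye: a pixel r from the principal point sees the ray r / f radians off the axis. A picture is of the moment at which its call begins: read the wrist's pose just before it. calibration takes no time and is no camera call.
- env.sign_off(): hands the job in; it is judged then, once.
The state is a dict: "time_s": time; "qpos": joint angles; "joint_velocities": joint speeds; "effort": joint torques, N m; "tool_pos": TCP position; "tool_rot": TCP orientation; "force": force on the tool from outside, world axes, zero at the start; "wrist_torque": the same for the moment, N m; "grip_width": finger opening in m; "grasp_force": force on a finger pad.
Only numpy, scipy, OpenCV 4.12 (cv2) and the standard library are available. Lean on these libraries where they do the work, as an engineer would, in place of code of your own. Each camera call takes 0.05 s, during which the arm holds its last target. There are 200 camera calls.

## Working session

There is one attempt and no reset: what is moved stays moved. The work goes in short steps, Python scripts to look and compute and a tool call to move; the robot and the scene stay as the last step left them, time stands still between calls to the robot, and variables do not carry over. Pictures are saved under pics/ and viewed, at most 10 in all, crops included, and the job is handed in when it is done.

Besides the shell and the picture viewer there is one more tool, called after "Emit:" as name(argument=value, ...), one argument or row to a line, values as JSON. arm_command: Moves the arm, as the interface text tells. Its arguments: {"type":"object","properties":{"series":{"type":"array"},"grip":{"type":"number"},"grip_force":{"type":"number"}},"required":["series"]}

```bash
mkdir -p pics
python3 - <<'E'
from cell import env, viewer
import cv2,numpy as np
o=env.get_obs(); print({k:np.round(v,3) for k,v in o.items()})
for n in ['scene','side']:
    p,d=viewer.read_camera(n); cv2.imwrite(f'pics/{n}0.png',p); np.save(f'pics/{n}0.npy',d)
    c=viewer.calibration(n); print(n,{k:np.round(v,4).tolist() if not isinstance(v,str) else v for k,v in c.items()})
c=viewer.calibration('wrist');print({k:np.round(v,4).tolist() for k,v in c.items()})
E
```

```text
{'time_s': np.float64(0.0), 'qpos': array([-74.02 ,  18.438,  -4.014,  83.173,   1.297,  78.542,  -3.26 ]), 'joint_velocities': array([-0.016, -0.063, -0.032, -0.029,  0.023,  0.05 , -0.054]), 'effort': array([-0.0000e+00, -4.9129e+01, -4.0400e-01, -3.1253e+01, -6.4000e-02,
        4.4000e-02,  0.0000e+00]), 'tool_pos': array([0.17 , 0.627, 0.229]), 'tool_rot': array([-1.79892e+02,  8.00000e-03,  1.64829e+02]), 'force': array([ 0.355,  0.696, -0.594]), 'wrist_torque': array([0.01 , 0.018, 0.006]), 'grasp_force': np.float64(0.0), 'grip_width': np.float64(0.087)}
scene {'K': [[514.1437, 0.0, 319.7864], [0.0, 514.1437, 202.8901], [0.0, 0.0, 1.0]], 'T': [[-0.2507, -0.5615, 0.7886, 1.623], [0.9678, -0.164, 0.1909, 0.3461], [0.0221, 0.811, 0.5846, 0.8604], [0.0, 0.0, 0.0, 1.0]]}
side {'K': [[495.5942, 0.0, 322.3473], [0.0, 495.5942, 200.417], [0.0, 0.0, 1.0]], 'T': [[0.8652, 0.3605, -0.3486, -0.0004], [-0.5015, 0.6287, -0.5943, -0.8127], [0.0049, 0.689, 0.7247, 1.1388], [0.0, 0.0, 0.0, 1.0]]}
{'K': [[309.7069, 0.0, 316.3453], [0.0, 309.7069, 201.5129], [0.0, 0.0, 1.0]], 'hand_eye': [[-0.0004, 0.9562, 0.2928, 0.0799], [1.0, 0.0003, 0.0004, 0.0011], [0.0003, 0.2928, -0.9562, -0.1531], [0.0, 0.0, 0.0, 1.0]]}
```

View pics/scene0.png

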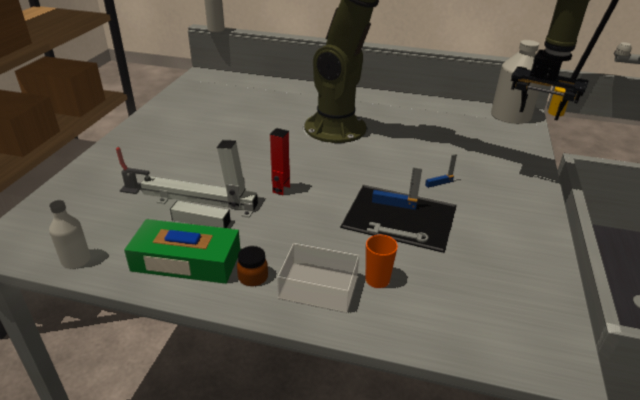

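View pics/side0.png

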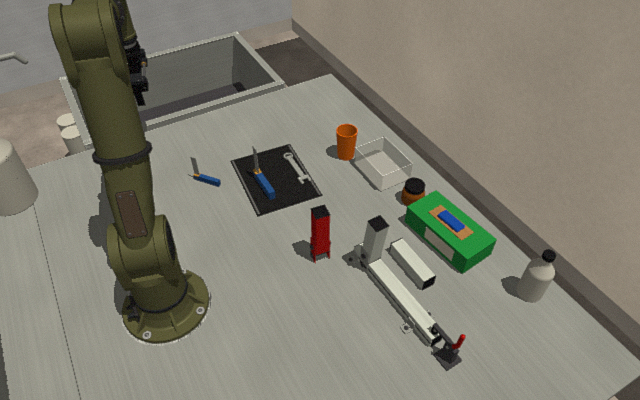

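The scene view shows the possible squares: the large blue-stock one on the mat (scene 400,195; side 262,180), a small look-alike on the bare bench (scene 440,175; side 203,175), and a blue patch on the glove box (scene 183,237). By the description I take the large one on the mat. The grey post is at scene (231,170), and the red look-alike at (280,160) is left alone.

```bash
cat > h.py <<'E'
import numpy as np, cv2
from cell import env, viewer
def cloud(n,d):
    c=viewer.calibration(n);K=np.array(c['K']);T=np.array(c['T'])
    v,u=np.mgrid[0:d.shape[0],0:d.shape[1]]
    P=np.stack([(u-K[0,2])/K[0,0]*d,-(v-K[1,2])/K[1,1]*d,-d],-1)
    W=P@T[:3,:3].T+T[:3,3]; W[d==0]=np.nan
    return W
def ray(n,u,v,z):
    c=viewer.calibration(n);K=np.array(c['K']);T=np.array(c['T'])
    r=T[:3,:3]@np.array([(u-K[0,2])/K[0,0],-(v-K[1,2])/K[1,1],-1.]); o=T[:3,3]
    return o+r*(z-o[2])/r[2]
def rect(P):
    (c,s,a)=cv2.minAreaRect((P[:,:2]*1000).astype(np.float32))
    b=cv2.boxPoints((c,s,a)); 
    e=b[1]-b[0] if np.linalg.norm(b[1]-b[0])>np.linalg.norm(b[2]-b[1]) else b[2]-b[1]
    return np.round(c,1),np.round(s,1),round(np.degrees(np.arctan2(e[1],e[0]))%180,2)
E
python3 - <<'E'
from h import *
for n in ['scene','side']:
    p=cv2.imread(f'pics/{n}0.png');d=np.load(f'pics/{n}0.npy');W=cloud(n,d)
    h=cv2.cvtColor(p,cv2.COLOR_BGR2HSV)
    m=((h[...,0]>95)&(h[...,0]<125)&(h[...,1]>120)&(h[...,2]>40)).astype(np.uint8)
    k,l,s,_=cv2.connectedComponentsWithStats(m)
    for i in range(1,k):
        if s[i,4]<30: continue
        P=W[l==i];P=P[~np.isnan(P[:,0])]
        print(n,'blue',s[i],np.round(P.mean(0),3),'zmax',np.round(np.percentile(P[:,2],[5,95]),3),rect(P[P[:,2]>P[:,2].max()-.008]))
    # table
    print('table z',np.nanmedian(W[300:340,100:140,2] if n=='scene' else W[200:220,220:240,2]))
    # rail top: white-ish z 34..46 
    u0,u1,v0,v1=(110,265,135,235) if n=='scene' else (345,470,210,370)
    w=np.zeros(m.shape,bool);w[v0:v1,u0:u1]=1
    for lo,hi in [(.034,.046),(.08,.25)]:
        mm=(w&(W[...,2]>lo)&(W[...,2]<hi)).astype(np.uint8)
        k,l,s,_=cv2.connectedComponentsWithStats(mm)
        for i in range(1,k):
            if s[i,4]>60:
                P=W[l==i];print(n,lo,s[i],rect(P),np.round(P.mean(0),3),np.round(P[:,2].max(),3))
a=cv2.imread('pics/scene0.png');b=cv2.imread('pics/side0.png')
A=cv2.resize(a[130:250,330:480],(750,600))[:, :]
def f(i,x,y,w,h): return cv2.resize(i[y:y+h,x:x+w],(400,300),interpolation=cv2.INTER_CUBIC)
cv2.imwrite('pics/crop1.png',np.vstack([np.hstack([f(a,340,145,120,90),f(b,180,140,140,105)]),np.hstack([f(a,110,130,160,120),f(b,330,205,160,120)])]))
E
```

```text
scene blue [426 176  24  11 155] [0.274 0.38  0.016] zmax [0.005 0.024] (array([271.9, 379.9]), array([17.2, 72. ]), np.float32(128.13))
scene blue [372 190  44  19 467] [0.419 0.263 0.024] zmax [0.007 0.037] (array([415.9, 255.6]), array([98. , 27.1]), np.float32(86.18))
scene blue [165 230  35  14 354] [ 0.794 -0.185  0.082] zmax [0.076 0.085] (array([ 792. , -186.6]), array([35.8, 77. ]), np.float32(97.37))
table z -0.7468727161142545
scene 0.034 [ 140  176  117   26 1019] (array([ 541.8, -271.7]), array([ 49.5, 339.3]), np.float32(91.26)) [ 0.545 -0.276  0.04 ] 0.046
scene 0.034 [170 200  60  21 626] (array([ 634.1, -223.6]), array([157.4,  44.8]), np.float32(89.65)) [ 0.636 -0.222  0.04 ] 0.046
scene 0.08 [217 140  27  47 874] (array([ 538.2, -166.9]), array([49., 54.]), np.float32(92.7)) [ 0.548 -0.163  0.146] 0.202
scene 0.08 [116 147  10  19  86] (array([ 547.9, -496.7]), array([16.7, 13.3]), np.float32(54.78)) [ 0.549 -0.497  0.108] 0.138
scene 0.08 [166 230  34   5 117] (array([ 779.9, -191. ]), array([20.9, 76.2]), np.float32(107.27)) [ 0.783 -0.195  0.083] 0.087
side blue
[... 507 characters left out ...]
37.1]), np.float32(99.44)) [ 0.732 -0.209  0.04 ] 0.046
side 0.034 [391 238  45  46 675] (array([ 632.6, -227.4]), array([ 43.8, 155.7]), np.float32(91.18)) [ 0.632 -0.229  0.039] 0.045
side 0.034 [ 363  257   77   84 1348] (array([ 539.8, -304.2]), array([ 45.4, 287.2]), np.float32(92.13)) [ 0.539 -0.311  0.039] 0.046
side 0.08 [441 210  23  20 136] (array([ 788.8, -193.7]), array([32.3, 79.6]), np.float32(96.05)) [ 0.789 -0.195  0.082] 0.086
side 0.08 [361 215  28  42 733] (array([ 534.7, -171. ]), array([42.9, 53.4]), np.float32(94.15)) [ 0.529 -0.179  0.153] 0.2
side 0.08 [454 334  12  14  82] (array([ 545.1, -502.6]), array([11.3, 14.1]), np.float32(150.23)) [ 0.543 -0.503  0.113] 0.135
```

View pics/crop1.png

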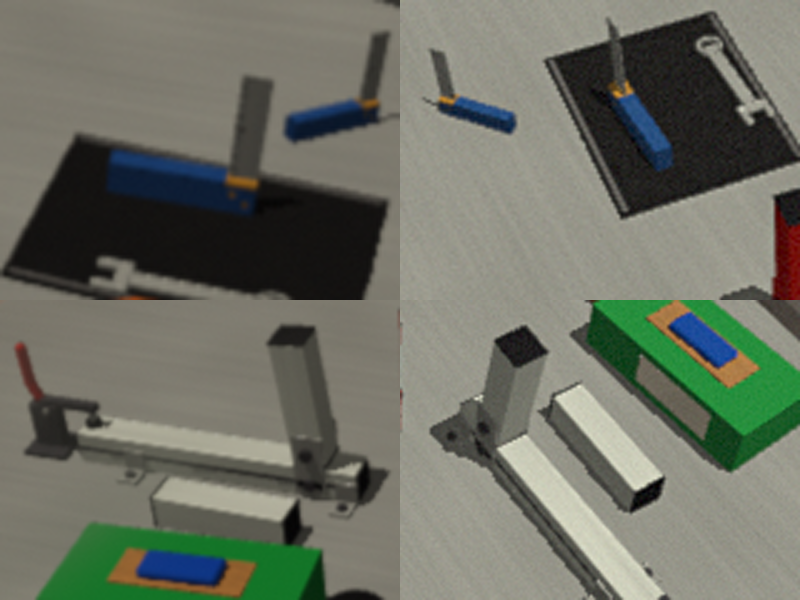

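The crop confirms the choice: the large square stands on the mat with its blade at the world +y end, and the post leans towards -y over the rail. I'm moving above the square for a close wrist view.

Emit:
arm_command(
  series=[
    [[-35,-33,0],0.14],
    [[-70,-66,0],0.28],
    [[-105,-99,0],0.42],
    [[-140,-132,0],0.56],
    [[-175,-165,0],0.7],
  ],
  grip=-1,
)

```text
time_s: 0.6
tool_pos: [0.2965, 0.4203, 0.2302]
tool_rot: [-180.0, 0.0, 124.4]
force: [0.3, 0.5, 0.4]
grip_width: 0.0869
grasp_force: 0.0
```

```bash
cat >> h.py <<'E'
from scipy.spatial.transform import Rotation as Rn
def to(x,y,z,yaw):
    o=env.get_obs();p=np.array(o['tool_pos']);a=np.radians(o['tool_rot'][2])
    R=Rn.from_euler('xyz',[180,0,o['tool_rot'][2]],degrees=True).as_matrix()
    s=R.T@(np.array([x,y,z])-p)*1000
    t=-(((yaw-o['tool_rot'][2])+180)%360-180)
    print('t',round(float(o['time_s']),2),'pose',np.round(p,4),np.round(o['tool_rot'],2),'F',np.round(o['force'],2),'shift',np.round(s,1),'turn',round(np.radians(t),4))
E
python3 -c "
from h import *
to(.413,.215,.25,90)"
```

```text
t 0.6 pose [0.2965 0.4203 0.2302] [-179.98    0.    124.39] F [0.34 0.47 0.41] shift [-235.2  -19.8  -19.8] turn 0.6003
```

Emit:
arm_command(
  series=[
    [[-47,-4,-4],0.12],
    [[-94,-8,-8],0.24],
    [[-141,-12,-12],0.36],
    [[-188,-16,-16],0.48],
    [[-235,-20,-20],0.6],
  ],
)

```text
time_s: 1.1
tool_pos: [0.4137, 0.2158, 0.2505]
tool_rot: [-180.0, -0.0, 90.1]
force: [0.3, 0.4, -0.3]
grip_width: 0.0872
grasp_force: 0.0
```

Run:
```python
from h import *
to(.413,.215,.25,90)
p,d=viewer.read_camera('wrist');cv2.imwrite('pics/w1.png',p);np.save('pics/w1.npy',d)
to(.413,.215,.25,90)
```

```text
t 1.1 pose [0.4137 0.2158 0.2505] [-1.7999e+02 -2.0000e-02  9.0070e+01] F [ 0.31  0.36 -0.28] shift [-0.8 -0.7  0.5] turn 0.0012
t 1.15 pose [0.4186 0.2074 0.2515] [1.7981e+02 1.7000e-01 8.9150e+01] F [ 4.25 -6.29  0.58] shift [ 7.5 -5.7  1.5] turn -0.0149
```

View pics/w1.png

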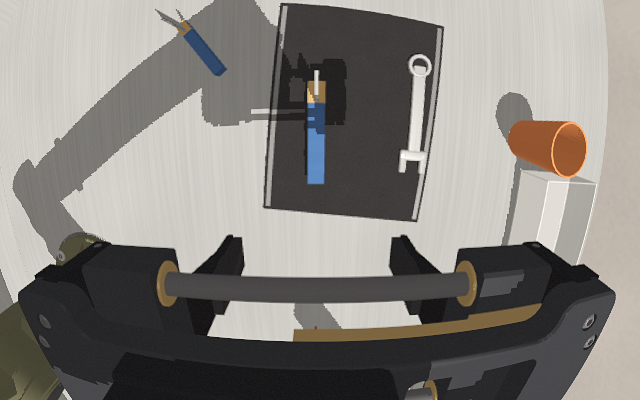

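The wrist view shows the square at (316,130), with its blade end up (row 80) and the stock end at row 183. The hand was still settling, so I'll retake it and measure.

```bash
cat >> h.py <<'E'
def wcloud(d,o):
    c=viewer.calibration('wrist');K=np.array(c['K']);H=np.array(c['hand_eye'])
    v,u=np.mgrid[0:d.shape[0],0:d.shape[1]]
    a=(u-K[0,2])/K[0,0];b=(v-K[1,2])/K[1,1];r=np.hypot(a,b)+1e-9
    k=np.tan(np.minimum(r,1.5))/r
    P=np.stack([a*k*d,-b*k*d,-d],-1)
    T=P@H[:3,:3].T+H[:3,3]
    R=Rn.from_euler('xyz',o['tool_rot'],degrees=True).as_matrix()
    W=T@R.T+np.array(o['tool_pos']);W[d==0]=np.nan
    return W
E
python3 - <<'E'
from h import *
for i in range(3): o=env.get_obs();p,d=viewer.read_camera('wrist')
to(.413,.215,.25,90);print(o['tool_pos'],o['tool_rot'])
cv2.imwrite('pics/w2.png',p);W=wcloud(d,o)
h=cv2.cvtColor(p,cv2.COLOR_BGR2HSV)
w=np.zeros(d.shape,bool);w[50:200,285:350]=1
s=w&((h[...,1]>90)|(W[...,2]>.03))&(W[...,2]>.026)&(W[...,2]<.042)
P=W[s];print(len(P),rect(P),P[:,2].mean(),np.round(P.min(0),4),np.round(P.max(0),4))
b=w&(W[...,2]>.06);P=W[b];print('blade',len(P),rect(P),P[:,2].max(),P.min(0),P.max(0))
bl=w&(h[...,1]>90)&(h[...,0]>95)&(W[...,2]>.03);P=W[bl];print('blue',rect(P),P.min(0),P.max(0))
m=w&(W[...,2]<.015);print('mat z',np.nanmedian(W[m][:,2]))
E
```

```text
t 1.3 pose [0.4135 0.2169 0.2505] [-1.7998e+02 -4.0000e-02  9.0210e+01] F [0.26 1.16 0.47] shift [-1.8 -0.5  0.5] turn 0.0037
[0.41487465 0.21458307 0.25083994] [ 1.79970568e+02 -2.84543530e-02  8.99415358e+01]
1632 (array([413.9, 268.9]), array([ 20.1, 125.5]), np.float32(90.04)) 0.03309230094585127 [0.4038 0.2061 0.0305] [0.424  0.3316 0.0373]
blade 120 (array([414.2, 318.9]), array([23.9,  3.2]), np.float32(89.9)) 0.1345275514815543 [0.41261748 0.30695143 0.07519655] [0.41582041 0.33085251 0.13452755]
blue (array([414., 255.]), array([20.1, 97.8]), np.float32(90.1)) [0.40383877 0.20614291 0.0305443 ] [0.42398557 0.30386402 0.03545488]
mat z 0.0030186667560091474
```

Square located: outer corner at (0.414, 0.3316), stock pointing to -y, heading within 0.1°. I'm descending to grip it about 100 mm from the outer edge.

Emit:
arm_command(
  series=[
    [[4,0,25],0],
    [[9,0,65],0],
    [[15,0,105],0],
    [[15,0,140],0],
    [[15,0,165],0],
  ],
  grip=-0.2,
  grip_force=30,
)

```text
time_s: 1.8
tool_pos: [0.4106, 0.2338, 0.0826]
tool_rot: [-179.8, 0.1, 90.6]
force: [0.4, 0.3, -0.5]
grip_width: 0.0565
grasp_force: 0.0
```

Run:
```python
from h import *
p,d=viewer.read_camera('side');p,d=viewer.read_camera('side')
to(.414,.2316,.015,90)
q,e=viewer.read_camera('scene')
to(.414,.2316,.015,90)
f=lambda i,x,y,w,h: cv2.resize(i[y:y+h,x:x+w],(400,400),interpolation=cv2.INTER_CUBIC)
cv2.imwrite('pics/c2.png',np.hstack([f(p,190,60,160,160),f(q,320,80,160,160)]))
```

```text
t 1.9 pose [0.4093 0.2325 0.0817] [-179.61    0.28   90.56] F [ 0.15 -0.8  -1.06] shift [-0.9  4.7 66.7] turn 0.0097
t 1.95 pose [0.4111 0.2332 0.084 ] [-1.7979e+02  1.5000e-01  9.0510e+01] F [ 0.18 -0.79  0.65] shift [-1.6  2.9 69. ] turn 0.009
```

View pics/c2.png

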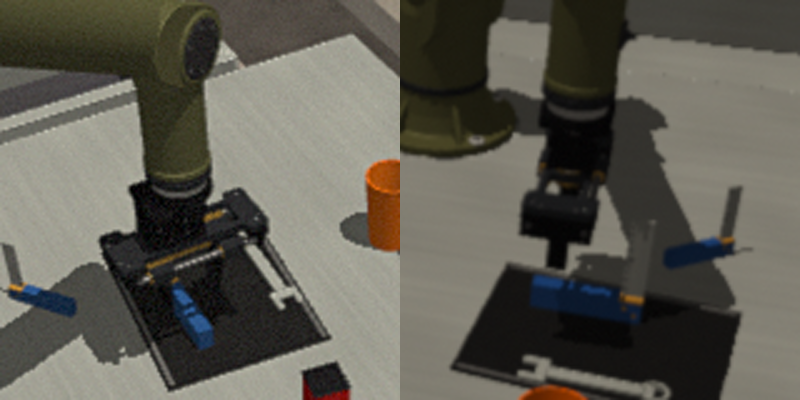

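The crops show the hand above the stock with nothing else in the way: no camera housing visible, blade clear.

Emit:
arm_command(
  series=[
    [[0,2,15],0],
    [[0,2,30],0],
    [[0,2,40],0],
    [[0,2,40],0],
    [[0,2,40],0],
  ],
)

```text
time_s: 2.45
tool_pos: [0.4156, 0.2335, 0.0465]
tool_rot: [179.9, -0.1, 90.4]
force: [0.3, 0.2, -0.3]
grip_width: 0.0522
grasp_force: 0.0
```

```bash
python3 -c "
from h import *
to(.414,.2316,.015,90)
for i in range(3): viewer.read_camera('side');to(.414,.2316,.015,90)"
```

```text
t 2.45 pose [0.4156 0.2335 0.0465] [ 1.7994e+02 -5.0000e-02  9.0380e+01] F [ 0.3   0.22 -0.28] shift [-1.9 -1.6 31.5] turn 0.0066
t 2.5 pose [0.4158 0.2335 0.0467] [ 1.7992e+02 -7.0000e-02  9.0370e+01] F [ 0.15  0.25 -0.74] shift [-1.9 -1.8 31.7] turn 0.0064
t 2.55 pose [0.4158 0.2334 0.0466] [ 1.7992e+02 -7.0000e-02  9.0360e+01] F [-0.39 -0.4  -0.01] shift [-1.8 -1.9 31.6] turn 0.0063
t 2.6 pose [0.4158 0.2333 0.0465] [ 1.7992e+02 -7.0000e-02  9.0350e+01] F [0.08 0.44 0.79] shift [-1.7 -1.8 31.5] turn 0.0062
```

Emit:
arm_command(
  series=[
    [[-1,-1,12],0.003],
    [[-2,-2,24],0.006],
    [[-2,-2,31],0.006],
    [[-2,-2,31],0.006],
    [[-2,-2,31],0.006],
  ],
)

```text
time_s: 3.1
tool_pos: [0.413, 0.2305, 0.014]
tool_rot: [-180.0, 0.0, 90.0]
force: [-0.2, 0.2, -0.9]
grip_width: 0.0526
grasp_force: 0.0
```

Emit:
arm_command(
  series=[
    [[0,0,0],0],
    [[0,0,0],0],
    [[0,0,0],0],
    [[0,0,0],0],
    [[0,0,0],0],
  ],
  grip=1,
  grip_force=35,
)

```text
time_s: 3.6
tool_pos: [0.4132, 0.2308, 0.0147]
tool_rot: [180.0, -0.0, 90.0]
force: [0.2, 0.7, -1.4]
grip_width: 0.02
grasp_force: 0.1
```

```bash
python3 -c "
from h import *
to(.414,.2316,.06,90); print(env.get_obs()['grasp_force'],env.get_obs()['wrist_torque'])"
```

```text
t 3.6 pose [0.4132 0.2308 0.0147] [ 1.7999e+02 -1.0000e-02  9.0000e+01] F [ 0.21  0.73 -1.4 ] shift [  0.8   0.8 -45.3] turn 0.0001
0.09152057571100158 [-0.09432236  0.09121837  0.01883762]
```

Emit:
arm_command(
  series=[
    [[0,0,0],0],
    [[0,0,0],0],
    [[0,0,-10],0],
    [[0,0,-40],0],
    [[0,0,-80],0],
  ],
)

```text
time_s: 4.1
tool_pos: [0.4113, 0.2292, 0.0938]
tool_rot: [-179.8, 0.2, 90.0]
force: [-0.4, 0.4, -3.4]
grip_width: 0.0196
grasp_force: 35.0
```

Emit:
arm_command(
  series=[
    [[0,0,-40],0],
    [[-10,2,-85],0],
    [[-30,7,-125],0],
    [[-60,14,-155],0],
    [[-100,23,-175],0],
  ],
)

```text
time_s: 4.6
tool_pos: [0.4364, 0.1311, 0.2723]
tool_rot: [179.8, -0.1, 90.2]
force: [1.4, -0.2, -3.9]
grip_width: 0.0199
grasp_force: 35.0
```

Emit:
arm_command(
  series=[
    [[-45,10,-4],0],
    [[-90,20,-8],0],
    [[-135,31,-10],0],
    [[-180,41,-10],0],
    [[-225,52,-10],0],
  ],
)

```text
time_s: 5.1
tool_pos: [0.4876, -0.0963, 0.2799]
tool_rot: [180.0, -0.1, 90.0]
force: [1.6, -0.7, -3.5]
grip_width: 0.0199
grasp_force: 35.0
```

Emit:
arm_command(
  series=[
    [[-45,10,0],0],
    [[-90,20,0],0],
    [[-135,31,0],0],
    [[-180,41,0],0],
    [[-215,50,0],0],
  ],
)

```text
time_s: 5.6
tool_pos: [0.5376, -0.3119, 0.2795]
tool_rot: [-179.9, 0.1, 89.9]
force: [-0.4, -0.4, -2.0]
grip_width: 0.0195
grasp_force: 35.0
```

Emit:
arm_command(
  series=[
    [[-10,2,0],0],
    [[-10,2,0],0],
    [[-10,2,0],0],
    [[-10,2,0],0],
    [[-10,2,0],0],
  ],
)

```text
time_s: 6.1
tool_pos: [0.5407, -0.3174, 0.2798]
tool_rot: [179.9, -0.1, 90.2]
force: [0.2, 0.4, -2.8]
grip_width: 0.0196
grasp_force: 35.0
```

Run:
```python
from h import *
to(.54,-.32,.28,90)
for i in range(2): o=env.get_obs();p,d=viewer.read_camera('wrist')
to(.54,-.32,.28,90);W=wcloud(d,o);print(o['grip_width'],o['grasp_force'])
cv2.imwrite('pics/w3.png',p);np.save('pics/w3.npy',W)
```

```text
t 6.1 pose [ 0.5407 -0.3174  0.2798] [ 1.7995e+02 -8.0000e-02  9.0150e+01] F [ 0.21  0.35 -2.77] shift [-2.6 -0.7 -0.2] turn 0.0027
t 6.2 pose [ 0.5406 -0.318   0.2798] [ 1.7995e+02 -5.0000e-02  9.0110e+01] F [-0.9  -0.31 -1.62] shift [-2.  -0.6 -0.2] turn 0.0019
0.019990249224922894 35.00003021210432
```

View pics/w3.png

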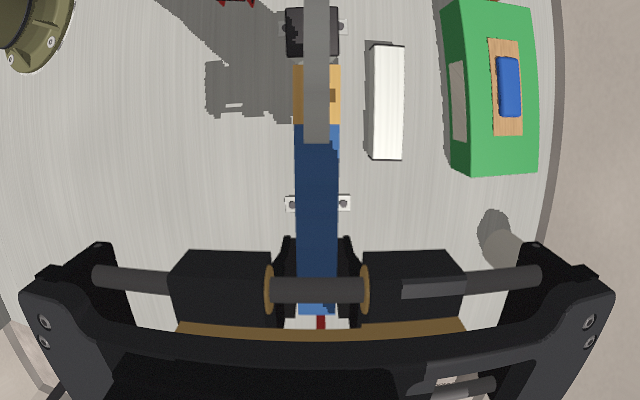

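The wrist view shows the held square (col 316) aligned over the rail, the post's black cap at (312,33), the spare post at (388,100), and the rail feet at (291,203) and (343,203). I'll fit the rail line and post from the earlier depth.

Run:
```python
from h import *
for n,(u0,u1,v0,v1) in {'scene':(110,265,135,235),'side':(345,470,210,370)}.items():
    d=np.load(f'pics/{n}0.npy');W=cloud(n,d);w=np.zeros(d.shape,bool);w[v0:v1,u0:u1]=1
    # rail top
    m=w&(abs(W[...,2]-.04)<.008)&(W[...,0]<.575)&(W[...,0]>.505)
    P=W[m];P=P[(P[:,1]>-.38)&(P[:,1]<-.2)]
    print(n,'z',np.median(P[:,2]),end=' ')
    for y in np.arange(-.37,-.2,.04):
        q=P[abs(P[:,1]-y)<.02]; print(round(y,2),np.round(np.percentile(q[:,0],[2,98]),4),end=';')
    print()
    P=W[w&(W[...,0]<.59)&(W[...,0]>.49)&(abs(W[...,2]-.04)<.006)];print('rail y ext',np.percentile(P[:,1],[.2,99.8]))
    # post: near face y (min y) by height, x range
    P=W[w&(W[...,2]>.06)&(W[...,2]<.21)&(W[...,1]>-.26)&(W[...,0]<.6)]
    for z in np.arange(.07,.2,.02):
        q=P[abs(P[:,2]-z)<.01]
        if len(q)>8: print('post',round(z,2),len(q),np.round(np.percentile(q[:,1],[2,98]),4),np.round(np.percentile(q[:,0],[2,98]),4))
    t=P[P[:,2]>.19];print('top',rect(t),np.median(t[:,2]))
W=np.load('pics/w3.npy');t=W[(abs(W[...,2]-.197)<.008)&(abs(W[...,0]-.54)<.05)&(W[...,1]>-.19)]
print('w top',len(t),rect(t),t.min(0),t.max(0))
b=W[(W[...,2]>.33)&(W[...,1]>-.26)&(abs(W[...,0]-.54)<.02)];print('blade',rect(b),b.min(0),b.max(0))
s=W[(W[...,2]>.28)&(W[...,2]<.31)&(W[...,1]>-.31)&(abs(W[...,0]-.54)<.02)];print('stock',rect(s),s.min(0),s.max(0))
s=W[(W[...,2]>.028)&(W[...,2]<.05)&(abs(W[...,0]-.63)<.05)&(abs(W[...,1]+.22)<.12)];print('spare',rect(s))
```

```text
scene z 0.04021623793975526 -0.37 [0.5238 0.5637];-0.33 [0.5239 0.5656];-0.29 [0.522  0.5626];-0.25 [0.5215 0.561 ];-0.21 [0.5182 0.5606];
rail y ext [-0.49961726 -0.10243972]
post 0.07 129 [-0.1761 -0.1394] [0.5178 0.5663]
post 0.09 126 [-0.1796 -0.1414] [0.5181 0.5616]
post 0.11 132 [-0.1828 -0.1433] [0.5204 0.5593]
post 0.13 127 [-0.1843 -0.145 ] [0.5202 0.56  ]
post 0.15 134 [-0.1875 -0.1479] [0.5195 0.5596]
post 0.17 135 [-0.1883 -0.1497] [0.5195 0.5596]
post 0.19 217 [-0.1917 -0.1521] [0.5179 0.5593]
top (array([ 538.1, -172. ]), array([41.3, 44.2]), np.float32(94.15)) 0.19659461436363246
side z 0.03865978428582395 -0.37 [0.5216 0.5608];-0.33 [0.5212 0.5598];-0.29 [0.5198 0.5585];-0.25 [0.5187 0.5584];-0.21 [0.5171 0.5564];
rail y ext [-0.50476555 -0.10720078]
post 0.07 103 [-0.185  -0.1464] [0.5075 0.5537]
post 0.09 93 [-0.1869 -0.1479] [0.5132 0.555 ]
post 0.11 88 [-0.189  -0.1529] [0.5151 0.553 ]
post 0.13 92 [-0.1908 -0.1517] [0.5147 0.5542]
post 0.15 96 [-0.1931 -0.1567] [0.5156 0.5542]
post 0.17 103 [-0.1953 -0.157 ] [0.5157 0.554 ]
post 0.19 260 [-0.1953 -0.1567] [0.5161 0.5557]
top (array([ 535.4, -176.2]), array([42.3, 40.9]), np.float32(0.58)) 0.19405359113720533
w top 1202 (array([ 537.4, -171.9]), array([41.1, 36.4]), np.float32(0.21)) [ 0.51684746 -0.18999547  0.19035803] [ 0.55806258 -0.153595    0.19916709]Traceback (most recent call last):
  File "<stdin>", line 20, in <module>
    return umr_minimum(a, axis, None, out, keepdims, initial, where)
ValueError: zero-size array to reduction operation minimum which has no identity
```

The rail heads about -88.45° (centre line x ≈ 0.5375 at y = -0.172), and the post leans about 0.1 rad. I'm turning 1.45° and coming down over the rail, about 25 mm short of the post.

Emit:
arm_command(
  series=[
    [[1,0,15],-0.01],
    [[2,0,50],-0.02],
    [[3,1,90],-0.025],
    [[3,1,130],-0.025],
    [[3,1,165],-0.025],
  ],
  grip=1,
  grip_force=55,
)

```text
time_s: 6.7
tool_pos: [0.5404, -0.315, 0.1115]
tool_rot: [-179.9, -0.1, 91.5]
force: [0.4, -0.7, -1.6]
grip_width: 0.0194
grasp_force: 55.0
```

Emit:
arm_command(
  series=[
    [[0,0,20],0],
    [[0,0,40],0],
    [[0,0,50],0],
    [[0,0,50],0],
    [[0,0,50],0],
  ],
)

```text
time_s: 7.2
tool_pos: [0.5415, -0.3164, 0.065]
tool_rot: [180.0, 0.0, 91.4]
force: [0.5, 0.6, -2.4]
grip_width: 0.0194
grasp_force: 55.0
```

Run:
```python
from h import *
viewer.read_camera('wrist');viewer.read_camera('wrist')
o=env.get_obs();p,d=viewer.read_camera('wrist');W=wcloud(d,o)
to(.5413,-.315,.0507,91.55)
cv2.imwrite('pics/w4.png',p);np.save('pics/w4.npy',W)
f=lambda n,x,y,w,h: cv2.resize(viewer.read_camera(n)[0][y:y+h,x:x+w],(400,300),interpolation=cv2.INTER_CUBIC)
cv2.imwrite('pics/c4.png',np.hstack([np.vstack([f('scene',130,110,160,120),f('side',330,205,160,120)]),cv2.resize(p[0:300,220:420],(400,600))]))
print(env.get_obs()['wrist_torque'])
```

```text
t 7.35 pose [ 0.542  -0.3167  0.0658] [1.7988e+02 4.0000e-02 9.1440e+01] F [ 0.79 -0.86 -2.36] shift [ 1.7 -0.6 15.1] turn -0.0019
[-0.24591155 -0.0093082  -0.04598179]
```

View pics/c4.png

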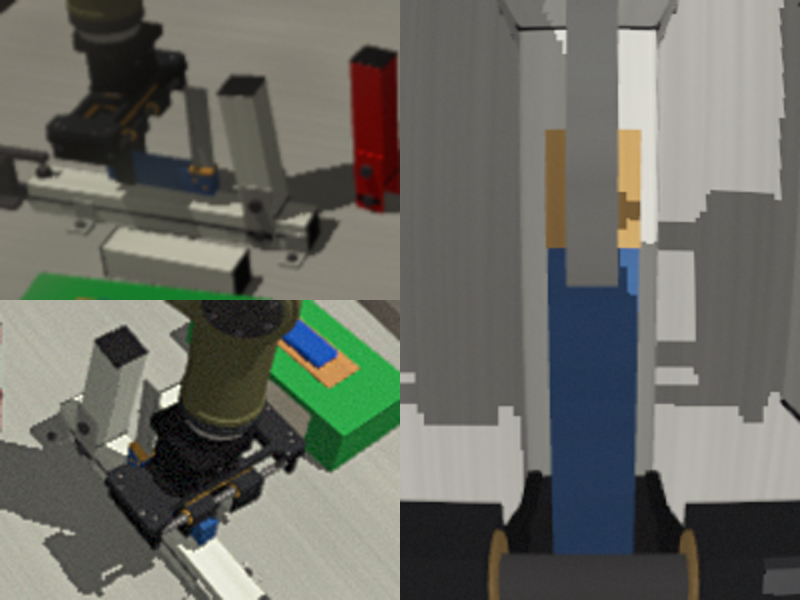

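The crops show the square's stock standing just above the rail and clear of the leaning post. In the wrist crop the rail edges are visible on both sides of the stock. I'll check the alignment numerically.

Run:
```python
from h import *
W=np.load('pics/w4.npy')
def edges(zl,zh,ys,x0=.5,x1=.59):
    for y in ys:
        q=W[(W[...,2]>zl)&(W[...,2]<zh)&(abs(W[...,1]-y)<.004)&(W[...,0]>x0)&(W[...,0]<x1)]
        if len(q)>3: print(round(y,3),len(q),np.round([q[:,0].min(),q[:,0].max()],4),'mid',round((q[:,0].min()+q[:,0].max())/2,4),'z',np.round(np.median(q[:,2]),4))
print('rail');edges(.032,.047,np.arange(-.26,-.17,.015))
print('stock');edges(.075,.095,np.arange(-.28,-.21,.01),.525,.56)
s=W[(W[...,2]>.075)&(W[...,2]<.095)&(W[...,1]>-.28)&(abs(W[...,0]-.54)<.02)];print('stock y max',s[:,1].max())
b=W[(W[...,2]>.15)&(W[...,1]>-.26)&(W[...,1]<-.2)&(abs(W[...,0]-.54)<.01)];print('blade',b.min(0),b.max(0))
t=W[(W[...,2]>.12)&(W[...,1]>-.205)&(abs(W[...,0]-.54)<.04)];print('post',t.min(0),t.max(0))
```

```text
rail
-0.26 292 [0.5201 0.5599] mid 0.54 z 0.0389
-0.245 295 [0.5199 0.5601] mid 0.54 z 0.0389
-0.23 286 [0.5193 0.5595] mid 0.5394 z 0.0389
-0.215 285 [0.519  0.5591] mid 0.5391 z 0.0389
-0.2 558 [0.5192 0.5585] mid 0.5389 z 0.0389
-0.185 543 [0.518  0.5582] mid 0.5381 z 0.0389
stock
-0.28 713 [0.5322 0.5522] mid 0.5422 z 0.0836
-0.27 757 [0.5321 0.5518] mid 0.542 z 0.0834
-0.26 792 [0.5316 0.5515] mid 0.5415 z 0.0833
-0.25 597 [0.5315 0.5515] mid 0.5415 z 0.0832
-0.24 388 [0.531  0.5514] mid 0.5412 z 0.0834
-0.23 395 [0.5303 0.5512] mid 0.5407 z 0.0835
-0.22 377 [0.5302 0.5508] mid 0.5405 z 0.0833
stock y max -0.1816937593875215Traceback (most recent call last):
  File "<stdin>", line 10, in <module>
    return umr_minimum(a, axis, None, out, keepdims, initial, where)
ValueError: zero-size array to reduction operation minimum which has no identity
```

Emit:
arm_command(
  series=[
    [[0,-1.5,5],0],
    [[0,-1.5,10],0],
    [[0,-1.5,13],0],
    [[0,-1.5,13.5],0],
    [[0,-1.5,14],0],
  ],
)

```text
time_s: 7.95
tool_pos: [0.5398, -0.3162, 0.0508]
tool_rot: [180.0, -0.0, 91.4]
force: [-1.2, 0.8, 2.1]
grip_width: 0.0195
grasp_force: 55.0
```

Emit:
arm_command(
  series=[
    [[0,0,0.5],0],
    [[0,0,1],0],
    [[0,0,1],0],
    [[0,0,1],0],
    [[0,0,1],0],
  ],
)

```text
time_s: 8.45
tool_pos: [0.5402, -0.3165, 0.0507]
tool_rot: [179.9, -0.0, 91.4]
force: [-2.0, 1.2, 6.7]
grip_width: 0.0197
grasp_force: 55.0
```

```bash
cat > r.py <<'E'
from h import *
o=env.get_obs();print(round(float(o['time_s']),2),np.round(np.array(o['tool_pos'])*1000,2),np.round(o['tool_rot'],2),'F',np.round(o['force'],2),'M',np.round(o['wrist_torque'],3))
E
python3 r.py
```

```text
8.45 [ 540.24 -316.45   50.73] [ 1.7993e+02 -1.0000e-02  9.1430e+01] F [-2.02  1.19  6.69] M [0.556 0.517 0.051]
```

The square touched the rail at TCP z = 50.7 mm, with about 9 N of press. I'm easing off slightly and sliding towards the post.

Emit:
arm_command(
  series=[
    [[1,0,-0.4],0],
    [[5,0,-0.4],0],
    [[10,0,-0.4],0],
    [[15,0,-0.4],0],
    [[18,0,-0.4],0],
  ],
)

```text
time_s: 8.95
tool_pos: [0.5401, -0.2982, 0.0507]
tool_rot: [179.9, 0.1, 91.5]
force: [-0.2, -1.4, 5.2]
grip_width: 0.0199
grasp_force: 55.0
```

```bash
python3 r.py
```

```text
8.95 [ 540.12 -298.23   50.75] [1.799e+02 6.000e-02 9.146e+01] F [-0.21 -1.44  5.16] M [-0.094  0.082 -0.019]
```

Emit:
arm_command(
  series=[
    [[0.5,0,0],0],
    [[1.5,0,0],0],
    [[2.5,0,0],0],
    [[3.5,0,0],0],
    [[4,0,0],0],
  ],
)

```text
time_s: 9.45
tool_pos: [0.54, -0.2945, 0.0508]
tool_rot: [179.9, 0.1, 91.4]
force: [0.6, -1.6, 5.3]
grip_width: 0.0196
grasp_force: 55.0
```

```bash
python3 r.py
```

```text
9.45 [ 539.98 -294.55   50.76] [1.799e+02 7.000e-02 9.145e+01] F [ 0.58 -1.59  5.25] M [-0.124  0.094 -0.045]
```

Emit:
arm_command(
  series=[
    [[0.6,0,0],0],
    [[1.2,0,0],0],
    [[1.8,0,0],0],
    [[2.4,0,0],0],
    [[3,0,0],0],
  ],
)

```text
time_s: 9.95
tool_pos: [0.5398, -0.2923, 0.0507]
tool_rot: [179.9, 0.1, 91.4]
force: [1.6, -3.9, 5.4]
grip_width: 0.0199
grasp_force: 55.0
```

```bash
python3 r.py
```

```text
9.95 [ 539.78 -292.29   50.74] [1.7989e+02 1.3000e-01 9.1420e+01] F [ 1.6  -3.94  5.39] M [-0.513 -0.016  0.018]
```

Emit:
arm_command(
  series=[
    [[0.6,0,0],0],
    [[1.2,0,0],0],
    [[1.8,0,0],0],
    [[2.4,0,0],0],
    [[3,0,0],0],
  ],
)

```text
time_s: 10.45
tool_pos: [0.5394, -0.2896, 0.0507]
tool_rot: [179.9, 0.1, 91.4]
force: [-0.5, -4.1, 6.2]
grip_width: 0.0198
grasp_force: 55.0
```

```bash
python3 r.py
```

```text
10.45 [ 539.44 -289.62   50.72] [1.7991e+02 1.3000e-01 9.1400e+01] F [-0.49 -4.1   6.24] M [-0.65   0.072  0.012]
```

Emit:
arm_command(
  series=[
    [[0.6,0,0],0],
    [[1.2,0,0],0],
    [[1.8,0,0],0],
    [[2.4,0,0],0],
    [[3,0,0],0],
  ],
)

```text
time_s: 10.95
tool_pos: [0.5393, -0.2867, 0.0507]
tool_rot: [179.9, 0.1, 91.4]
force: [-0.3, -4.0, 6.1]
grip_width: 0.0197
grasp_force: 55.0
```

```bash
python3 r.py
```

```text
10.95 [ 539.31 -286.71   50.75] [1.7991e+02 1.4000e-01 9.1390e+01] F [-0.28 -4.04  6.06] M [-0.639  0.035 -0.038]
```

Emit:
arm_command(
  series=[
    [[0.5,0,0],0],
    [[1,0,0],0],
    [[1.5,0,0],0],
    [[2,0,0],0],
    [[2.5,0,0],0],
  ],
)

```text
time_s: 11.45
tool_pos: [0.5393, -0.2841, 0.0507]
tool_rot: [179.9, 0.1, 91.4]
force: [-0.1, -4.0, 6.2]
grip_width: 0.0196
grasp_force: 55.0
```

```bash
python3 r.py
```

```text
11.45 [ 539.27 -284.11   50.73] [1.7991e+02 1.3000e-01 9.1400e+01] F [-0.06 -3.96  6.21] M [-0.62   0.094  0.007]
```

Emit:
arm_command(
  series=[
    [[0.4,0,0],0],
    [[0.8,0,0],0],
    [[1.2,0,0],0],
    [[1.6,0,0],0],
    [[1.6,0,0],0],
  ],
)

```text
time_s: 11.95
tool_pos: [0.5392, -0.2825, 0.0507]
tool_rot: [179.9, 0.1, 91.4]
force: [-0.6, -4.5, 6.1]
grip_width: 0.0194
grasp_force: 55.0
```

```bash
python3 r.py
```

```text
11.95 [ 539.22 -282.46   50.74] [1.7992e+02 1.2000e-01 9.1400e+01] F [-0.63 -4.46  6.11] M [-0.553  0.051  0.019]
```

Emit:
arm_command(
  series=[
    [[0.2,0,0],0],
    [[0.4,0,0],0],
    [[0.6,0,0],0],
    [[0.6,0,0],0],
    [[0.6,0,0],0],
  ],
)

```text
time_s: 12.45
tool_pos: [0.5392, -0.2819, 0.0507]
tool_rot: [179.9, 0.1, 91.4]
force: [0.9, -4.4, 7.0]
grip_width: 0.0197
grasp_force: 55.0
```

```bash
python3 r.py
```

```text
12.45 [ 539.19 -281.89   50.72] [1.7992e+02 1.2000e-01 9.1400e+01] F [ 0.93 -4.41  7.03] M [-0.589  0.078 -0.009]
```

Emit:
arm_command(
  series=[
    [[0.2,0,0],0],
    [[0.4,0,0],0],
    [[0.5,0,0],0],
    [[0.5,0,0],0],
    [[0.5,0,0],0],
  ],
)

```text
time_s: 12.95
tool_pos: [0.5392, -0.2814, 0.0507]
tool_rot: [179.9, 0.1, 91.4]
force: [-0.2, -4.3, 5.8]
grip_width: 0.0197
grasp_force: 55.0
```

```bash
python3 r.py
```

```text
12.95 [ 539.22 -281.41   50.74] [1.7991e+02 1.2000e-01 9.1400e+01] F [-0.24 -4.29  5.78] M [-0.56   0.043 -0.007]
```

Emit:
arm_command(
  series=[
    [[0.3,0,0],0],
    [[0.6,0,0],0],
    [[0.9,0,0],0],
    [[1,0,0],0],
    [[1,0,0],0],
  ],
)

```text
time_s: 13.45
tool_pos: [0.5392, -0.2811, 0.0507]
tool_rot: [179.9, 0.2, 91.4]
force: [1.0, -5.8, 5.4]
grip_width: 0.0196
grasp_force: 55.0
```

```bash
python3 r.py
```

```text
13.45 [ 539.19 -281.12   50.73] [179.9    0.2   91.38] F [ 1.   -5.82  5.37] M [-0.929  0.005 -0.013]
```

Emit:
arm_command(
  series=[
    [[0.3,0,0],0],
    [[0.6,0,0],0],
    [[0.7,0,0],0],
    [[0.7,0,0],0],
    [[0.7,0,0],0],
  ],
)

```text
time_s: 13.95
tool_pos: [0.5392, -0.2811, 0.0507]
tool_rot: [179.9, 0.3, 91.4]
force: [0.8, -7.5, 3.9]
grip_width: 0.0196
grasp_force: 55.0
```

```bash
python3 r.py
python3 - <<'E'
from h import *
P,d=viewer.read_camera('scene');W=cloud('scene',d)
w=np.zeros(d.shape,bool);w[110:235,150:265]=1
Q=W[w&(W[...,2]>.06)&(W[...,2]<.21)&(W[...,1]>-.2)&(W[...,1]<-.1)&(W[...,0]<.6)]
z=np.arange(.085,.19,.01)
for k in (3,97):
  e=[np.percentile(Q[abs(Q[:,2]-a)<.006][:,1],k) for a in z];print(np.round(np.polyfit(z,e,1),4))
cv2.imwrite('pics/c5.png',np.hstack([cv2.resize(P[120:220,160:270],(440,400),interpolation=cv2.INTER_CUBIC),cv2.resize(viewer.read_camera('wrist')[0][0:200,270:370],(200,400))]))
E
```

```text
13.95 [ 539.15 -281.1    50.71] [179.88   0.26  91.36] F [ 0.83 -7.53  3.95] M [-1.2   -0.105  0.021]
[ 0.0929 -0.2077]
[-0.001  -0.1392]
```

View pics/c5.png

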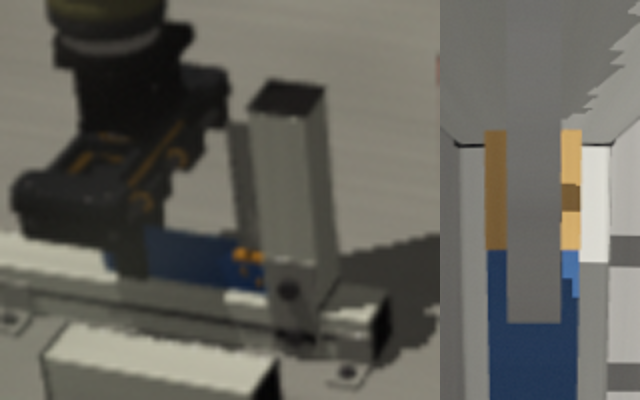

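The advance has stopped dead at TCP y = -281.1 mm while the force rises, so the post is up against the blade along its length. The crop shows the post upright and in line with the blade. I'll press down a little more, ease the push, measure the tilt and hold.

Emit:
arm_command(
  series=[
    [[0,0,0.3],0],
    [[-0.2,0,0.6],0],
    [[-0.2,0,0.6],0],
    [[-0.2,0,0.6],0],
    [[-0.2,0,0.6],0],
  ],
)

```text
time_s: 14.55
tool_pos: [0.5392, -0.2811, 0.0507]
tool_rot: [179.9, 0.2, 91.4]
force: [-0.1, -5.0, 7.8]
grip_width: 0.0195
grasp_force: 55.0
```

```bash
python3 r.py
python3 - <<'E'
from h import *
o=env.get_obs();p,d=viewer.read_camera('wrist');W=wcloud(d,o)
A=[]
for y in np.arange(-.25,-.18,.01):
    q=W[(W[...,2]>.062)&(W[...,2]<.078)&(abs(W[...,1]-y)<.005)&(abs(W[...,0]-.539)<.009)]
    r=W[(W[...,2]>.032)&(W[...,2]<.046)&(abs(W[...,1]-y)<.005)&(abs(W[...,0]-.539)<.02)]
    print(round(y,3),len(q),np.round([q[:,2].mean()*1e3,r[:,2].mean()*1e3],2))
t=W[(W[...,2]>.185)&(W[...,2]<.205)&(abs(W[...,0]-.537)<.03)&(W[...,1]>-.19)&(W[...,1]<-.12)]
# plane fit of post cap
c=np.linalg.lstsq(np.c_[t[:,0]-.537,t[:,1]+.16,np.ones(len(t))],t[:,2],rcond=None)[0];print('cap',len(t),c,t[:,:2].min(0),t[:,:2].max(0))
f=W[(W[...,2]>.05)&(W[...,2]<.18)&(abs(W[...,0]-.537)<.025)&(W[...,1]>-.19)&(W[...,1]<-.165)]
for lo in np.arange(.05,.18,.02):
    g=f[(f[:,2]>lo)&(f[:,2]<lo+.02)]; 
    if len(g)>5: print('face',round(lo,2),len(g),np.round(np.median(g[:,1])*1e3,2))
E
python3 r.py
```

```text
14.55 [ 539.19 -281.1    50.72] [179.88   0.22  91.37] F [-0.08 -5.01  7.81] M [-0.919  0.27   0.008]
-0.25 776 [68.98 38.97]
-0.24 825 [68.98 38.89]
-0.23 870 [68.99 38.93]
-0.22 494 [69.   38.88]
-0.21 359 [69.   38.87]
-0.2 352 [69.47 38.88]
-0.19 332 [69.42 38.81]
-0.18 214 [70.47 39.68]
14.6 [ 539.19 -281.13   50.72] [179.88   0.22  91.37] F [-0.7  -5.75  9.01] M [-0.917  0.243  0.05 ]Traceback (most recent call last):
  File "<stdin>", line 10, in <module>
    return umr_minimum(a, axis, None, out, keepdims, initial, where)
ValueError: zero-size array to reduction operation minimum which has no identity
```

The stock top runs parallel to the rail, exactly 30 mm above it, so the square is flush on the rail. I'll hold for over a second and check the post face.

Emit:
arm_command(
  series=[
    [[0.2,0,0],0],
    [[0.3,0,0],0],
    [[0.3,0,0],0],
    [[0.3,0,0],0],
    [[0.3,0,0],0],
  ],
)

```text
time_s: 15.1
tool_pos: [0.5392, -0.2811, 0.0507]
tool_rot: [179.9, 0.2, 91.4]
force: [-0.2, -5.5, 8.4]
grip_width: 0.0194
grasp_force: 55.0
```

Emit:
arm_command(
  series=[
    [[0,0,0],0],
    [[0,0,0],0],
    [[0,0,0],0],
    [[0,0,0],0],
    [[0,0,0],0],
  ],
)

```text
time_s: 15.6
tool_pos: [0.5392, -0.2811, 0.0507]
tool_rot: [179.9, 0.2, 91.4]
force: [-0.6, -5.8, 7.7]
grip_width: 0.0196
grasp_force: 55.0
```

```bash
python3 r.py
python3 - <<'E'
from h import *
o=env.get_obs();p,d=viewer.read_camera('wrist');W=wcloud(d,o)
for lo in np.arange(.05,.2,.015):
    g=W[(W[...,2]>lo)&(W[...,2]<lo+.015)&(abs(W[...,0]-.537)<.018)&(abs(W[...,0]-.537)>.011)&(W[...,1]>-.2)&(W[...,1]<-.16)]
    if len(g)>5: print('face',round(lo+.0075,3),len(g),np.round(np.median(g[:,1])*1e3,2))
for n,sl in {'side':(330,420,190,300)}.items():
    P,d=viewer.read_camera(n);W=cloud(n,d);w=np.zeros(d.shape,bool);w[sl[2]:sl[3],sl[0]:sl[1]]=1
    Q=W[w&(W[...,2]>.06)&(W[...,2]<.21)&(W[...,1]>-.21)&(W[...,1]<-.1)&(W[...,0]<.58)&(W[...,0]>.5)]
    z=np.arange(.1,.19,.01);e=[np.percentile(Q[abs(Q[:,2]-a)<.006][:,1],97) for a in z];print(n,np.round(np.polyfit(z,e,1),4))
E
```

```text
15.6 [ 539.16 -281.1    50.7 ] [179.88   0.25  91.36] F [-0.59 -5.78  7.69] M [-1.131  0.177  0.01 ]
face 0.058 109 -180.01
face 0.073 183 -180.05
face 0.088 228 -179.71
face 0.103 354 -179.79
face 0.118 558 -179.78
face 0.132 944 -179.86
face 0.148 484 -179.86
side [-0.0014 -0.1469]
```

The post face is vertical within 0.1–0.2 mm over 90 mm, so it is flush on both. One more second of hold, then back away along the rail.

Emit:
arm_command(
  series=[
    [[0,0,0],0],
    [[0,0,0],0],
    [[0,0,0],0],
    [[0,0,0],0],
    [[0,0,0],0],
  ],
)

```text
time_s: 16.2
tool_pos: [0.5391, -0.2811, 0.0507]
tool_rot: [179.9, 0.2, 91.4]
force: [-1.5, -5.7, 7.2]
grip_width: 0.0198
grasp_force: 55.0
```

Emit:
arm_command(
  series=[
    [[0,0,0],0],
    [[0,0,0],0],
    [[-0.7,0,0],0],
    [[-1.5,0,-0.5],0],
    [[-4,0,-1],0],
  ],
)

```text
time_s: 16.7
tool_pos: [0.5392, -0.2813, 0.0507]
tool_rot: [180.0, -0.1, 91.5]
force: [-0.6, 0.9, 6.0]
grip_width: 0.0199
grasp_force: 55.0
```

Emit:
arm_command(
  series=[
    [[-3,0,-0.5],0],
    [[-8,0,-1],0],
    [[-14,0,-2],0],
    [[-20,0,-5],0],
    [[-26,0,-12],0],
  ],
)

```text
time_s: 17.2
tool_pos: [0.5383, -0.3085, 0.0613]
tool_rot: [-179.8, -0.0, 91.4]
force: [0.4, -0.7, -3.2]
grip_width: 0.0192
grasp_force: 55.0
```

Emit:
arm_command(
  series=[
    [[-3,0,-25],0],
    [[-5,0,-65],0],
    [[-5,0,-110],0],
    [[-5,0,-155],0],
    [[-5,0,-190],0],
  ],
)

```text
time_s: 17.7
tool_pos: [0.5394, -0.3145, 0.2555]
tool_rot: [179.9, 0.1, 91.4]
force: [-0.4, -0.7, -2.9]
grip_width: 0.0196
grasp_force: 55.0
```

Emit:
arm_command(
  series=[
    [[0,0,-20],0],
    [[0,0,-25],0.01],
    [[10,-2,-25],0.02],
    [[35,-8,-25],0.025],
    [[75,-18,-25],0.025],
  ],
)

```text
time_s: 18.2
tool_pos: [0.5183, -0.2406, 0.2758]
tool_rot: [-179.8, 0.2, 89.7]
force: [-0.1, 1.3, -1.7]
grip_width: 0.0194
grasp_force: 55.0
```

```bash
python3 r.py; python3 -c "
from h import *
to(.413,.231,.28,90)"
```

```text
18.2 [ 518.28 -240.59  275.79] [-1.7984e+02  1.5000e-01  8.9680e+01] F [-0.09  1.26 -1.67] M [-0.134  0.029 -0.029]
t 18.2 pose [ 0.5183 -0.2406  0.2758] [-1.7984e+02  1.5000e-01  8.9680e+01] F [-0.09  1.26 -1.67] shift [ 471.  -107.9   -4.2] turn -0.0056
```

Emit:
arm_command(
  series=[
    [[45,-10,0],0],
    [[90,-20,0],0],
    [[135,-31,0],0],
    [[180,-41,0],0],
    [[225,-52,0],0],
  ],
)

```text
time_s: 18.7
tool_pos: [0.4662, -0.0123, 0.2763]
tool_rot: [-179.9, -0.0, 90.0]
force: [1.5, 0.2, -2.6]
grip_width: 0.0194
grasp_force: 55.0
```

Emit:
arm_command(
  series=[
    [[45,-10,0],0],
    [[90,-20,0],0],
    [[135,-31,0],0],
    [[180,-41,0],0],
    [[215,-49,0],0],
  ],
)

```text
time_s: 19.2
tool_pos: [0.4169, 0.2034, 0.2758]
tool_rot: [-179.9, 0.1, 90.1]
force: [0.8, -1.2, -4.4]
grip_width: 0.0194
grasp_force: 55.0
```

Emit:
arm_command(
  series=[
    [[20,-5,0],0],
    [[30,-7,20],0],
    [[30,-7,55],0],
    [[30,-7,90],0],
    [[30,-7,120],0],
  ],
)

```text
time_s: 19.7
tool_pos: [0.4104, 0.2299, 0.1542]
tool_rot: [-179.8, 0.1, 90.0]
force: [0.4, 0.3, -2.7]
grip_width: 0.0196
grasp_force: 55.0
```

Emit:
arm_command(
  series=[
    [[0,0,25],0],
    [[0,0,50],0],
    [[0,0,70],0],
    [[0,0,75],0],
    [[0,0,75],0],
  ],
)

```text
time_s: 20.2
tool_pos: [0.4108, 0.2302, 0.0811]
tool_rot: [-179.9, 0.1, 90.0]
force: [1.6, 0.4, -3.4]
grip_width: 0.0198
grasp_force: 55.0
```

```bash
python3 r.py; python3 -c "
from h import *
to(.413,.231,.0150,90)"
```

```text
20.2 [410.76 230.17  81.07] [-1.7986e+02  1.4000e-01  8.9960e+01] F [ 1.57  0.37 -3.39] M [-0.165  0.02  -0.028]
t 20.2 pose [0.4108 0.2302 0.0811] [-1.7986e+02  1.4000e-01  8.9960e+01] F [ 1.57  0.37 -3.39] shift [ 0.8  2.2 66.1] turn -0.0007
```

Emit:
arm_command(
  series=[
    [[0,1,20],0],
    [[1,2,40],0],
    [[1,2,55],0],
    [[1,2,60],0],
    [[1,2,62],0],
  ],
)

```text
time_s: 20.7
tool_pos: [0.4141, 0.2324, 0.0208]
tool_rot: [180.0, -0.0, 90.0]
force: [0.2, 0.9, -3.6]
grip_width: 0.02
grasp_force: 55.0
```

Emit:
arm_command(
  series=[
    [[0,0,1],0],
    [[0,0,2],0],
    [[0,0,3],0],
    [[0,0,3.5],0],
    [[0,0,3.5],0],
  ],
)

```text
time_s: 21.2
tool_pos: [0.4138, 0.2324, 0.017]
tool_rot: [180.0, -0.0, 90.0]
force: [-0.7, -0.4, -3.5]
grip_width: 0.0195
grasp_force: 55.0
```

```bash
python3 r.py
```

```text
21.2 [413.84 232.37  17.03] [ 1.7999e+02 -2.0000e-02  9.0010e+01] F [-0.74 -0.39 -3.49] M [-0.271  0.065  0.008]
```

Contact is still about 2.3 mm below.

Emit:
arm_command(
  series=[
    [[0,0,1],0],
    [[0,0,1.7],0],
    [[0,0,2.3],0],
    [[0,0,2.8],0],
    [[0,0,2.8],0],
  ],
)

```text
time_s: 21.7
tool_pos: [0.4141, 0.2324, 0.0147]
tool_rot: [180.0, -0.0, 90.0]
force: [-1.5, -2.2, 4.1]
grip_width: 0.0195
grasp_force: 55.0
```

```bash
python3 r.py
```

```text
21.7 [414.05 232.39  14.68] [ 1.7999e+02 -3.0000e-02  8.9990e+01] F [-1.48 -2.21  4.08] M [-0.362  0.519  0.064]
```

Emit:
arm_command(
  series=[
    [[0,0,-0.5],0],
    [[0,0,-0.5],0],
    [[0,0,-0.5],0],
    [[0,0,-0.5],0],
    [[0,0,-0.5],0],
  ],
  grip=-0.2,
)

```text
time_s: 22.2
tool_pos: [0.4138, 0.2323, 0.0145]
tool_rot: [180.0, -0.0, 90.0]
force: [-0.6, 0.3, -0.3]
grip_width: 0.0491
grasp_force: 0.0
```

Emit:
arm_command(
  series=[
    [[0,0,0],0],
    [[0,0,-10],0],
    [[0,0,-40],0],
    [[0,0,-80],0],
    [[0,0,-125],0],
  ],
)

```text
time_s: 22.7
tool_pos: [0.4131, 0.2315, 0.1409]
tool_rot: [-179.9, 0.1, 90.0]
force: [0.6, 0.9, 0.1]
grip_width: 0.052
grasp_force: 0.0
```

Emit:
arm_command(
  series=[
    [[0,0,-45],0],
    [[0,0,-80],0],
    [[0,0,-100],0],
    [[0,0,-110],0],
    [[0,0,-110],0],
  ],
)

```text
time_s: 23.2
tool_pos: [0.4143, 0.2325, 0.251]
tool_rot: [179.9, -0.1, 90.0]
force: [0.2, -0.7, -0.0]
grip_width: 0.0522
grasp_force: 0.0
```

```bash
python3 r.py
python3 - <<'E'
from h import *
a,d=viewer.read_camera('scene');b,e=viewer.read_camera('side')
f=lambda i,x,y,w,h: cv2.resize(i[y:y+h,x:x+w],(400,300),interpolation=cv2.INTER_CUBIC)
W=cloud('scene',d);w=np.zeros(d.shape,bool);w[110:235,150:265]=1
Q=W[w&(W[...,2]>.06)&(W[...,2]<.21)&(W[...,1]>-.2)&(W[...,1]<-.1)&(W[...,0]<.6)]
z=np.arange(.085,.19,.01)
for k in (3,97):
  t=[np.percentile(Q[abs(Q[:,2]-s)<.006][:,1],k) for s in z];print(np.round(np.polyfit(z,t,1),4))
cv2.imwrite('pics/c6.png',np.vstack([np.hstack([f(a,340,145,120,90),f(b,180,140,140,105)]),np.hstack([f(a,110,130,160,120),f(b,330,205,160,120)])]))
E
```

```text
23.2 [414.3  232.52 250.98] [ 1.7988e+02 -1.1000e-01  8.9990e+01] F [ 0.23 -0.74 -0.03] M [-0.104  0.033 -0.025]
[ 0.0009 -0.177 ]
[-0.001  -0.1389]
```

View pics/c6.png

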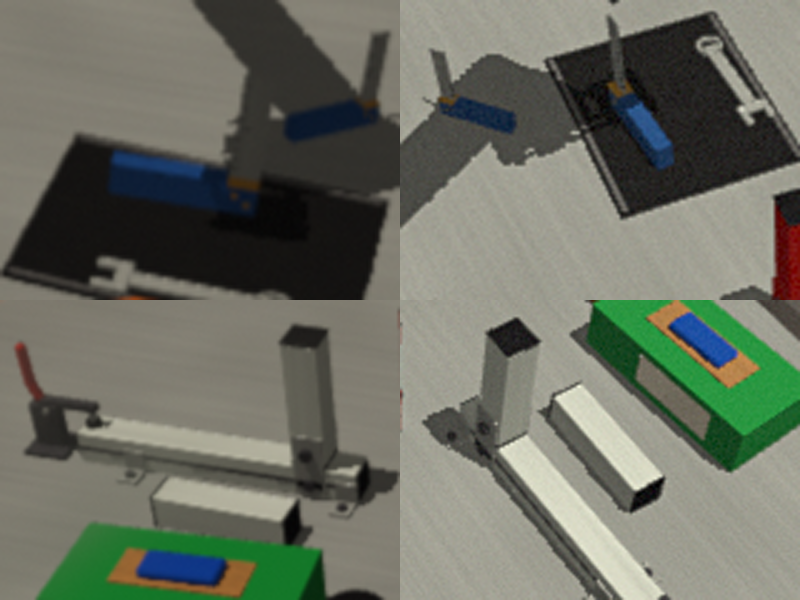

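The crops show the square standing on the mat where it began, the post upright (both edge slopes about 0.001), the other things unmoved, and the hand clear. I'm handing in.

```bash
python3 -c "
from cell import env
print(env.sign_off())"
```

```text
the job is handed in; nothing more can be done
None
```

The post was pressed upright with the square, held flush on both the rail and the post for over a second, and the square is back on the mat; the job was handed in at about 23 s of the 70 s.

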